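Cushion a carton of glass slides in the sloping cradle

ROBOT

A 6-joint arm with a two-finger parallel gripper is mounted at the origin on a cart in front of the work surface, level with it; the furniture and walls round the work are solid. World frame = base frame: x ahead of the robot, y to its left, z up, the work surface at z = 0. Lengths are in m, angles in degrees, forces in N, time in s.
With the tool pointing down it reaches from about 0.275 to 0.75 m from the base axis. Payload 10.2 kg.
Tool frame: the origin (TCP) lies midway between the tips of the shut fingers; the grasp point (between the pads) lies 19 mm behind it; z points along the fingers, y is the line along which they close (so a half turn about z gives the same grasp; the last joint's range is limited). The gripper opens to 85 mm and grips with 20 to 120 N. Pads are 22 mm wide; open, the fingers measure 114 mm over their backs; the gripper's body (76 mm by 85 mm) begins 54 mm behind the grasp point. The pads swing forward as they close: fully open they stand 13 mm farther back than shut.
Start: joints at [-12.8, 17.928, 85.812, -0, 76.261, -12.8], TCP at [0.525, -0, 0.231] pointing down, gripper open.
Joint ranges: [-168.41, 168.41], [-55.51, 124.54], [10.69, 146.95], [-70.63, 250.63], [1, 178], [-165.06, 165.06]. Speed limits (degrees/s): [136.94, 136.94, 172.46, 180, 180, 180].

INTERFACE

Orientations are given as [roll, pitch, yaw] about the fixed x, y, z axes, in that order (R = Rz(yaw) Ry(pitch) Rx(roll)).
In Python, from cell import ctrl gives the robot as it stands.
- The arm moves only by the tool drive_tool, never from a script. Its argument "series" is a list of rows, each a list of 7 numbers: the shift along the tool's x, y, z in cm, then the turn, a rotation vector about the tool's x, y, z in rad, then the finger opening in cm, from 0 to 8.54. A call has 1 to 12 rows; each row is the pose to reach, as a shift and turn from the pose commanded when the call began, along the tool's axes at that moment; what a row does not reach only later rows make up. A row lasts 1/10 s, in which the tool goes at most 50 mm and 8.59 degrees, less where a joint would pass 70% of its speed; a pose out of reach is approached as far as the arm can. A call with a gripper value outside its range is refused whole. The fingers move at their own pace and stop on an object; "newtons" is the grip in N (left out, the last holds). Time passes only in rows, so rows that repeat a pose let the fingers close. It gives the time, the measured TCP pose, the force, the opening and the grip force at its end, in the units of the state.
- ctrl.state(): the state, without advancing time (a new reading comes with each control period).
- ctrl.get_image(name): name is "scene" or "side" or "wrist"; returns (picture, depth): 384x512x3 uint8, red, green, blue; 384x512 float32, m along the optical axis (not along the pixel's ray), 0 where there is no reading.
- ctrl.camera_params(name): a dict with "fx", "fy", "cx", "cy" (pixels), "D" ([k1, k2, p1, p2, k3] as OpenCV has them; the pictures are not rectified), "rvec" (rotation vector, rad) and "tvec" (3), from world to camera coordinates, as OpenCV has them. Camera axes: x right, y down, z forward; pixel columns grow to the right and rows downward; lengths in m; the calibration is good to about 2 mm. A picture is of the moment at which its call begins: read the wrist's pose just before it. camera_params takes no time and is no camera call; for the wrist camera it gives the pose at the moment of the call.
- ctrl.close_job(): hands the job in; it is judged then, once.
The state is a dict: "t": time; "joint_positions": joint angles; "qd": joint speeds; "tau": joint torques, N m; "eef_pos": TCP position; "tool_rot": TCP orientation; "force": force on the tool from outside, world axes, zero at the start; "torque": the same for the moment, N m; "grip_width": opening from 0.0 (shut) to 1.0 (fully open); "grasp_force": force on a finger pad.
Only numpy, scipy, OpenCV 4.12 (cv2) and the standard library are available. Lean on these libraries where they do the work, as an engineer would, in place of code of your own. Each camera call takes 0.05 s, during which the arm holds its last target. There are 200 camera calls.

TASK

Lay the red carton of glass slides lengthwise on the blue cushioned pad of the sloping cradle and let go of it. Then slide the cradle's stop down by its blue handle until its sprung black buffer lightly presses the carton home against the lip at the low end, with the buffer partly but not fully pushed in, and leave it so. The glass is fragile: hold the carton with a light grip, never knock or press it hard against the cradle, and leave the other things on the bench alone.

Things in the scene. Friction and masses are not known exactly. Their poses are not given: they have to be found in the camera images.
- carton_center (a point): Centre (half-way up) of the loose red carton of glass slides, 30 x 106 x 28 mm (x, y, z), 0.1 to 0.2 kg, lying flat on the bench at the start. Its long side runs along its y, its z is up. Grip it across the 30 mm: 20 to 30 N on each finger is plenty, above about 45 N a finger (90 N on both together) it counts as crushed.
- deck: Sloping deck of the white cradle, fixed to the bench, rising to the robot's right at 30 degrees. x points up the slope, y across (away from the robot), z square out of it (up and to the left). Origin: mid-width, at the inner face of the lip, level with the top of the unloaded pad. The grey lip at the low end spans x = -8 to 0 mm, up to z = 12 mm. Floor beside the pad: z = -22 mm, 76 mm wide.
- seat (a point): Fixed on the deck, axes as the deck's: where the carton's centre belongs (deck x = 53, y = 0, z = 14 mm), its long side along the deck's x, either end first, its end on the lip. Friction usually holds the carton where it is laid on the slope; lay it a few mm above the lip, the buffer can push it the last centimetre. Pressing more than 15 N on any part of the cradle breaks the glass.
- pad (a joint): Travel of the sprung blue pad along the deck's -z, m: 0 unloaded, 0.012 bottomed. About 1 N starts it, about 7 N bottoms it; the carton's weight alone sinks it by about a millimetre or two. The pad spans deck x = 5 to 103 mm and y = -12 to 12 mm, so it is narrower than the carton.
- stop_grip (a point): Grip point inside the upright blue handle of the sliding stop, at deck y = 0, z = 30 mm. The handle is 14 mm wide (deck y), 24 mm long (x), top at z = 48 mm, square to the deck. Its grey carriage (40 x 68 mm) lies below z = 0; a grey block as narrow as the handle, up to z = 24 mm, stands against its foot down-slope, 9 to 19 mm from the grip point.
- stop (a joint): How far the stop has been slid down the slope (deck -x), m: 0 fully up, 0.080 fully down. It slides against about 6 N of friction and stays where it is left. The grip point lies at deck x = 0.206 minus this value.
- buffer_face (a point): Centre of the down-slope face of the black rubber buffer (36 mm across, 22 mm high) carried by the stop; 45 mm down-slope of the handle's middle when not pushed in.
- buffer (a joint): How far the buffer is pushed back into the stop, m: 0 free, 0.012 fully in. Spring: about 0.5 N to start, 3.5 N fully in; beyond that it is rigid. With the carton against the lip the free buffer just touches it when joint stop reads 0.055; about 0.061 leaves it half pushed in.
- jar: Bystander: pink staining jar with a red lid, 59 mm in diameter, 98 mm high, loose. Origin at the centre of its underside.
- bottle: Bystander: brown dropper bottle, 33 mm in diameter, 100 mm high, loose. Origin at the centre of its underside.
- dish: Bystander: flat glass dish, 64 mm in diameter, 16 mm high, loose. Origin at the centre of its underside.

How it is judged:
By the outcome, as a careful person would: the job done as asked, in the order asked, and still so for the second after the job is handed in, with the robot touching nothing.
It also fails if it takes over 58 s, if anything falls off the work surface, if the arm or the gripper's body presses on something with over 40 N, if the wrist force passes 120 N, or if a joint passes its speed limit or range.

## Working session

There is one attempt and no reset: what is moved stays moved. The work goes in short steps, Python scripts to look and compute and a tool call to move; the robot and the scene stay as the last step left them, time stands still between calls to the robot, and variables do not carry over. Pictures are saved under pics/ and viewed, at most 10 in all, crops included, and the job is handed in when it is done.

Besides the shell and the picture viewer there is one more tool, called after "Call:" as a command line: name --pt "numbers of a row" for each row, then --argument value for the rest. drive_tool: Moves the arm, as the interface text tells. Its arguments: {"type":"object","properties":{"series":{"type":"array","items":{"type":"array","items":{"type":"number"}}},"newtons":{"type":"number"}},"required":["series"]}

```bash
mkdir -p pics; ls; cat > h.py <<'E'
import numpy as np, cv2
from cell import ctrl
from scipy.spatial.transform import Rotation as R
def look(n):
    p=ctrl.camera_params(n); im,d=ctrl.get_image(n); return im,d,p
def cloud(d,p):
    K=np.array([[p['fx'],0,p['cx']],[0,p['fy'],p['cy']],[0,0,1]])
    v,u=np.mgrid[:d.shape[0],:d.shape[1]]
    uv=np.stack([u,v],-1).reshape(-1,1,2).astype(np.float32)
    n=cv2.undistortPoints(uv,K,np.array(p['D'],float)).reshape(*d.shape,2)
    c=np.dstack([n*d[...,None],d])
    Rm=cv2.Rodrigues(np.array(p['rvec'],float))[0]
    return (c-np.array(p['tvec']).reshape(3))@Rm
E
python3 - <<'E'
from h import *
print(ctrl.state())
ims=[]
for n in("scene","side"):
    im,d,p=look(n); np.savez(f'{n}0.npz',im=im,d=d,**{k:np.array(v) for k,v in p.items()})
    cv2.imwrite(f'pics/{n}0.png',im[...,::-1])
    print(n,(d>0).mean(), p)
E
```

```text
pics
{'t': 0.0, 'joint_positions': array([-1.27997647e+01,  1.79597169e+01,  8.58553689e+01, -1.23230168e-04,
        7.62623518e+01, -1.27998012e+01]), 'qd': array([-0.01399268, -0.01958588,  0.01669677, -0.09675416, -0.01795019,
       -0.08001416]), 'tau': array([ 2.48440920e-04, -4.12352014e+01, -2.60069776e+01,  2.29498888e-03,
       -1.02468269e-02, -6.13662487e-04]), 'eef_pos': array([5.24727588e-01, 5.02066514e-05, 2.30723719e-01]), 'tool_rot': array([-1.79924460e+02, -1.70392162e-02,  9.00000546e+01]), 'force': array([ 1.05977912, -0.00398175, -0.69527822]), 'torque': array([-0.0004667 , -0.01285506,  0.03364994]), 'grasp_force': 0.0, 'grip_width': 0.9992877173948301}
scene 0.9961344401041666 {'fx': 390.2998350170743, 'fy': 390.2998350170743, 'cx': 256.9500474078493, 'cy': 190.96668060023407, 'D': array([-0.09657954,  0.        ,  0.        ,  0.        ,  0.        ]), 'rvec': array([ 1.23544194, -1.90212321,  1.22673672]), 'tvec': array([0.54312235, 0.29196831, 0.54243908])}
side 0.9959004720052084 {'fx': 493.2643375690193, 'fy': 493.2643375690193, 'cx': 258.0796358295536, 'cy': 197.36847066717493, 'D': array([-0.11419247,  0.        ,  0.        ,  0.        ,  0.        ]), 'rvec': array([ 1.01493704,  2.54133133, -0.90341619]), 'tvec': array([ 0.18637888, -0.40536837,  1.49210687])}
```

View pics/scene0.png

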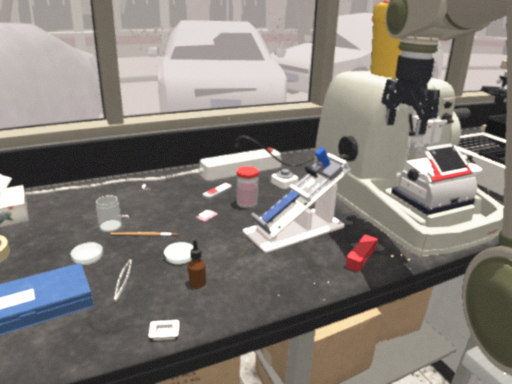

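View pics/side0.png

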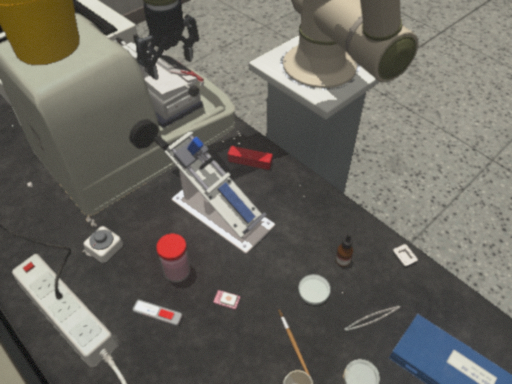

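The scene view shows the red carton at (362,252), the cradle pad at about (280,208) and the handle at (322,158). The side view shows the carton at (250,157), the pad at (238,203) and the handle at (188,147). Next I'll measure them with depth.

```bash
cat > m.py <<'E'
from h import *
def load(n):
    z=np.load(f'{n}0.npz'); return z['im'],z['d'],cloud(z['d'],z)
E
python3 - <<'E'
from m import *
for n in("scene","side"):
    im,d,P=load(n); hsv=cv2.cvtColor(im,cv2.COLOR_RGB2HSV)
    H,S,V=[hsv[...,i].astype(int) for i in range(3)]
    print(n)
    for nm,mask in(("red",((H<8)|(H>172))&(S>150)&(V>60)),("blue",(H>100)&(H<125)&(S>110)&(V>50)),("brown",(H>3)&(H<16)&(S>110)&(V<140))):
        k,l,st,c=cv2.connectedComponentsWithStats(mask.astype(np.uint8))
        for i in range(1,k):
            if st[i,4]<40: continue
            Q=P[(l==i)&(d>0)]
            print(nm,st[i],np.median(Q,0).round(3),np.percentile(Q,3,0).round(3),np.percentile(Q,97,0).round(3))
            if (nm=="red" and np.median(Q[:,2])<.045):
                T=Q[(Q[:,2]>.022)&(Q[:,2]<.034)]
                print(' carton top',len(T),cv2.minAreaRect(T[:,:2].astype(np.float32)),np.median(T[:,2]))
E
```

```text
scene
red [433 164  38  17 145] [ 0.43  -0.053  0.16 ] [ 0.426 -0.138  0.157] [ 0.451 -0.022  0.177]
red [237 168  21  10 168] [0.743 0.283 0.098] [0.731 0.259 0.089] [0.769 0.304 0.1  ]
red [346 234  32  37 600] [0.422 0.163 0.027] [0.394 0.104 0.001] [0.474 0.202 0.029]
 carton top 391 ((0.4301859736442566, 0.15263527631759644), (0.029562732204794884, 0.10894767194986343), 30.572059631347656) 0.027386260370718497
blue [315 148  15  20 154] [0.59  0.167 0.178] [0.587 0.148 0.156] [0.598 0.181 0.196]
blue [263 192  35  28 212] [0.579 0.275 0.079] [0.57  0.238 0.058] [0.59  0.312 0.101]
blue [   0  264   92   70 3596] [0.497 0.761 0.034] [0.477 0.698 0.005] [0.575 0.834 0.036]
brown [188 259  18  29 426] [0.475 0.503 0.035] [0.47  0.488 0.005] [0.486 0.515 0.057]
side
red [228 146  23  13 123] [0.453 0.125 0.027] [0.438 0.104 0.023] [0.467 0.154 0.031]
 carton top 119 ((0.4466376304626465, 0.13253816962242126), (0.031044326722621918, 0.05620378255844116), 28.007143020629883) 0.02733163201738201
red [248 150  24  15 186] [0.42  0.181 0.027] [0.4   0.149 0.023] [0.435 0.202 0.03 ]
 carton top 182 ((0.42160069942474365, 0.17331382632255554), (0.03220571577548981, 0.06187405809760094), 29.663036346435547) 0.027148203776861852
red [156 233  30  27 613] [0.761 0.28  0.097] [0.735 0.253 0.092] [0.786 0.305 0.1  ]
red [159 310  14   9  82] [0.84  0.349 0.015] [0.832 0.337 0.013] [0.849 0.36  0.018]
 carton top 0 ((0.0, 0.0), (0.0, 0.0), 0.0) nan
blue [188 137  15  16 126] [0.602 0.169 0.189] [0.591 0.153 0.16 ] [0.605 0.182 0.198]
blue [ 392  316  120   68 3405] [0.538 0.761 0.035] [0.481 0.702 0.026] [0.586 0.879 0.037]
brown [338 245  15  14 113] [0.498 0.506 0.047] [0.484 0.489 0.04 ] [0.504 0.515 0.054]
  return _methods._mean(a, axis=axis, dtype=dtype,
  ret = ret.dtype.type(ret / rcount)
```

```bash
python3 - <<'E'
from m import *
im,d,p=look("wrist"); np.savez('wrist0.npz',im=im,d=d,**{k:np.array(v) for k,v in p.items()})
cv2.imwrite('pics/w0.png',im[...,::-1])
Rm=cv2.Rodrigues(np.array(p['rvec']))[0]; print('cam pos',-Rm.T@p['tvec'],'axis',Rm[2])
for n in("scene","side","wrist"):
    im,d,P=load(n); hsv=cv2.cvtColor(im,cv2.COLOR_RGB2HSV)
    H,S,V=[hsv[...,i].astype(int) for i in range(3)]
    box=(P[...,0]>.5)&(P[...,0]<.68)&(P[...,1]>.08)&(P[...,1]<.36)&(d>0)
    b=box&(H>95)&(H<130)&(S>90)&(V>30)
    k,l,st,c=cv2.connectedComponentsWithStats(b.astype(np.uint8))
    for i in range(1,k):
        if st[i,4]<40: continue
        Q=P[l==i]; m=Q.mean(0); w,v,vt=np.linalg.svd(Q-m,full_matrices=False)
        print(n,st[i],m.round(4),'dir',vt[0].round(3),'normal',vt[2].round(3),'tilt',np.degrees(np.arccos(abs(vt[2,2]))).round(1),'yaw',np.degrees(np.arctan2(vt[0,1],vt[0,0])).round(1), v.round(4))
    w=box&(S<60)&(V>110)&(P[...,2]<.02)&(P[...,2]>.003)
    if w.sum()>50:print(' base plate',w.sum(),cv2.minAreaRect(P[w][:,:2].astype(np.float32)),np.median(P[w][:,2]))
E
```

```text
cam pos [0.52623198 0.08004778 0.37321022] axis [-0.0020495  -0.31098948 -0.95041114]
scene [315 148  15  20 161] [0.5905 0.1655 0.1773] dir [ 0.006 -0.577 -0.817] normal [-0.97  -0.203  0.136] tilt 82.2 yaw -89.4 [0.1805 0.0842 0.0426]
scene [263 191  35  31 296] [0.5799 0.2752 0.0788] dir [-0.105  0.862 -0.496] normal [-0.158  0.478  0.864] tilt 30.2 yaw 97.0 [0.472  0.1047 0.0287]
 base plate 1552 ((0.5875362157821655, 0.23572435975074768), (0.11199534684419632, 0.26849064230918884), 9.265416145324707) 0.010824413874614063
side [188 137  15  17 150] [0.6009 0.1688 0.1825] dir [ 0.21  -0.48  -0.852] normal [0.977 0.141 0.161] tilt 80.7 yaw -66.4 [0.1675 0.0744 0.0386]
side [220 184  33  38 343] [0.5868 0.275  0.0796] dir [ 0.087 -0.863  0.498] normal [ 0.115 -0.488 -0.865] tilt 30.1 yaw -84.3 [0.4973 0.102  0.0308]
 base plate 1699 ((0.5813448429107666, 0.22551459074020386), (0.12096674740314484, 0.23570436239242554), 6.189283847808838) 0.00968518980171371
wrist [360   0  21   9 152] [0.5997 0.1426 0.1603] dir [ 0.999 -0.026  0.03 ] normal [-0.033 -0.965  0.259] tilt 75.0 yaw -1.5 [0.0427 0.024  0.0112]
 base plate 2239 ((0.598441481590271, 0.1538558155298233), (0.09742531925439835, 0.08329299837350845), 6.366236686706543) 0.00976934592759404
```

View pics/w0.png

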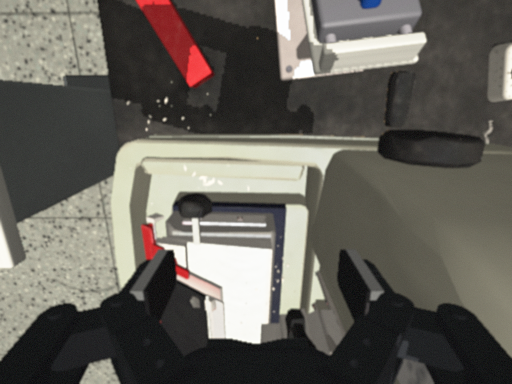

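Wrist view: the carton is at (175,40) at the top left and the cradle's high end at (350,40). The image's up direction is +y. I'll move above the cradle for a precise close look.

Call:
drive_tool --pt "0 0 -4 0 0 0 8.5" --pt "5 1 -7 0 0 0 8.5" --pt "10 2 -7 0 0 -0.05 8.5" --pt "15 3 -7 0 0 -0.1 8.5" --pt "20 3.5 -7 0 0 -0.1 8.5" --pt "20 3.5 -7 0 0 -0.1 8.5" --pt "20 3.5 -7 0 0 -0.1 8.5" --pt "20 3.5 -7 0 0 -0.1 8.5" --pt "20 3.5 -7 0 0 -0.1 8.5"

```text
t: 1.05
eef_pos: [0.5601, 0.1984, 0.3014]
tool_rot: [180.0, 0.0, 95.6]
force: [-0.4, -1.3, 0.1]
grip_width: 0.996
grasp_force: 0.0
```

```bash
cat > w1.py <<'E'
from m import *
im,d,p=look("wrist"); np.savez('wrist0.npz',im=im,d=d,**{k:np.array(v) for k,v in p.items()})
cv2.imwrite('pics/w1.png',im[...,::-1])
im,d,P=load("wrist"); hsv=cv2.cvtColor(im,cv2.COLOR_RGB2HSV)
H,S,V=[hsv[...,i].astype(int) for i in range(3)]
print(ctrl.state()['eef_pos'],ctrl.state()['force'])
r=((H<8)|(H>172))&(S>150)&(V>60)&(P[...,2]>.022)&(P[...,2]<.034)
print('carton',r.sum(),cv2.minAreaRect(P[r][:,:2].astype(np.float32)))
b=(P[...,0]>.5)&(P[...,0]<.68)&(H>95)&(H<130)&(S>90)&(V>30)
k,l,st,c=cv2.connectedComponentsWithStats(b.astype(np.uint8))
for i in range(1,k):
    if st[i,4]<100: continue
    Q=P[l==i]; m=Q.mean(0); w,v,vt=np.linalg.svd(Q-m,full_matrices=False)
    print(st[i],m.round(4),vt[0].round(3),vt[2].round(3),'yaw',np.degrees(np.arctan2(vt[0,1],vt[0,0])).round(1),v.round(4))
E
python3 w1.py
```

```text
[0.56015834 0.19851408 0.3015005 ] [ 0.25476416 -0.70145402  0.12312498]
carton 1372 ((0.4340619742870331, 0.1527445912361145), (0.03140027076005936, 0.10630433261394501), 30.940244674682617)
[ 273   75   20   72 1240] [0.586  0.2733 0.0815] [ 0.034 -0.631  0.775] [0.981 0.17  0.095] yaw -86.9 [1.1156 0.6373 0.2154]
[282 210  17  27 403] [0.5965 0.1709 0.1905] [-0.12   0.453  0.884] [0.993 0.05  0.109] yaw 104.8 [0.4426 0.1409 0.0879]
```

View pics/w1.png

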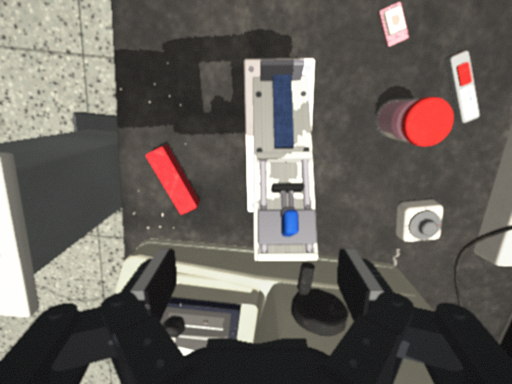

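The wrist view shows the carton at (172,180), the pad at (283,111), the black buffer at (288,188), the handle at (290,222) and the lip at (283,68). I'll get the pad rectangle by casting rays onto the pad plane.

```bash
cat > deck.py <<'E'
from m import *
z=np.load('wrist0.npz'); im,d=z['im'],z['d']; P=cloud(d,z)
C=-cv2.Rodrigues(z['rvec'])[0].T@z['tvec']; rays=P-C
hsv=cv2.cvtColor(im,cv2.COLOR_RGB2HSV); H,S,V=[hsv[...,i].astype(int) for i in range(3)]
b=((H>95)&(H<130)&(S>90)&(V>30)).astype(np.uint8)
k,l,st,c=cv2.connectedComponentsWithStats(b)
def comp(u,v): return (l==l[v,u])
def on(n,o,m):
    r=rays[m]; t=((o-C)@n)/(r@n); return C+r*t[:,None]
pad=comp(283,111); e=cv2.erode(pad.astype(np.uint8),np.ones((7,7)))>0
Q=P[e]; m=np.median(Q,0); A=np.c_[Q[:,:2]-m[:2],np.ones(len(Q))]
for _ in range(5):
    s=np.linalg.lstsq(A,Q[:,2]-m[2],rcond=None)[0]; r=abs(A@s-Q[:,2]+m[2]); g=r<np.percentile(r,85); A,Q=A[g],Q[g]
n=np.array([-s[0],-s[1],1]); n/=np.linalg.norm(n); print('normal',n,'tilt',np.degrees(np.arccos(n[2])),'yaw',np.degrees(np.arctan2(-n[1],-n[0])),len(Q),'center',Q.mean(0))
yaw=np.radians(-84.4)
for it in range(3):
    X=np.array([np.cos(yaw)*np.cos(np.pi/6),np.sin(yaw)*np.cos(np.pi/6),.5]); Y=np.array([-np.sin(yaw),np.cos(yaw),0]); N=np.cross(X,Y)
    o=np.median(Q,0); W=on(N,o,pad)
    rc=cv2.minAreaRect(np.c_[(W-o)@X,(W-o)@Y].astype(np.float32)*1000); print('rect mm',rc)
    # edge midline direction
    U=np.c_[(W-o)@X,(W-o)@Y]; g=abs(U[:,0]-np.median(U[:,0]))<.04
    vx,vy,_,_=cv2.fitLine((U[g]*1000).astype(np.float32),cv2.DIST_L2,0,.01,.01).ravel()
    print('dir corr deg',np.degrees(np.arctan2(vy*np.sign(vx),abs(vx)))); yaw+=np.arctan2(vy*np.sign(vx),abs(vx))*1/np.cos(np.pi/6)
cx,cy=np.array(rc[0])/1000; cen=o+cx*X+cy*Y; O=cen-.054*X
print('yaw',np.degrees(yaw),'origin',O,'padcentre',cen,'X',X,'N',N)
np.savez('deck.npz',O=O,X=X,Y=Y,N=N)
for nm,(u,v),lo in(('handle',(290,222),.035),):
    hm=comp(u,v); q=(P[hm]-O)@np.c_[X,Y,N]*1000; print(nm,np.percentile(q,[5,50,95],axis=0).round(1))
    t=hm&(((P-O)@N)>.042); W=on(N,O+.048*N,t); q=(W-O)@np.c_[X,Y]*1000; print('top rect',cv2.minAreaRect(q.astype(np.float32)),len(q))
dk=(V<60)&(abs((P-O)@Y)<.022)&(((P-O)@X)>.14)&(((P-O)@X)<.18)&(((P-O)@N)>.005)
q=(P[dk]-O)@np.c_[X,Y,N]*1000; print('buffer',len(q),np.percentile(q,[5,50,95],axis=0).round(1))
box=(abs((P-O)@Y)<.045)&(((P-O)@X)>-.02)&(((P-O)@X)<.25)
D=(P-O)@np.c_[X,Y,N]*1000
for y0 in(-40,-34,-28,-20,20,28,34,40):
    print(y0,[ (x0,round(float(np.median(D[...,2][(abs(D[...,0]-x0)<6)&(abs(D[...,1]-y0)<3)])),1)) for x0 in(-4,20,60,100,130,150,205)if ((abs(D[...,0]-x0)<6)&(abs(D[...,1]-y0)<3)).sum()>3])
E
python3 deck.py
```

```text
normal [-0.02915879  0.50283593  0.86388992] tilt 30.243810816716454 yaw -86.68121032692491 317 center [0.58650816 0.27282345 0.08047223]
rect mm ((-2.6187400817871094, -0.3390235900878906), (96.3959732055664, 21.2447566986084), 0.860455334186554)deck.py:9: RuntimeWarning: divide by zero encountered in divide
  r=rays[m]; t=((o-C)@n)/(r@n); return C+r*t[:,None]
deck.py:9: RuntimeWarning: invalid value encountered in multiply
  r=rays[m]; t=((o-C)@n)/(r@n); return C+r*t[:,None]
Traceback (most recent call last):
  File "deck.py", line 22, in <module>
    vx,vy,_,_=cv2.fitLine((U[g]*1000).astype(np.float32),cv2.DIST_L2,0,.01,.01).ravel()
              ~~~~~~~~~~~^^^^^^^^^^^^^^^^^^^^^^^^^^^^^^^^^^^^^^^^^^^^^^^^^^^^^^
cv2.error: OpenCV(4.12.0) /io/opencv/modules/imgproc/src/linefit.cpp:50: error: (-215:Assertion failed) count > 0 in function 'fitLine2D_wods'
```

```bash
sed -i 's/rays=P-C/rays=cloud(np.ones_like(d),z)-C/' deck.py; python3 deck.py
```

```text
normal [-0.02915879  0.50283593  0.86388992] tilt 30.243810816716454 yaw -86.68121032692491 317 center [0.58650816 0.27282345 0.08047223]
rect mm ((-2.6164321899414062, -0.3844480514526367), (96.26128387451172, 21.763370513916016), 0.4349135756492615)
dir corr deg 1.0009124
rect mm ((-2.6400070190429688, -0.3418760299682617), (21.741886138916016, 96.3653793334961), 89.43408203125)
dir corr deg -0.023400893
rect mm ((-2.639476776123047, -0.3428812026977539), (21.742368698120117, 96.36305236816406), 89.45746612548828)
dir corr deg -0.00055655825
yaw -83.27190952461625 origin [0.58045615 0.32102744 0.05261162] padcentre [0.58593559 0.27458419 0.07961162] X [ 0.10147114 -0.86006023  0.5       ] N [-0.05858439  0.49655601  0.8660254 ]
handle [[188.4  -7.3  18.7]
 [200.1  -1.8  46.8]
 [209.5   5.2  48.4]]
top rect ((198.63502502441406, -0.7456045150756836), (13.481070518493652, 22.391124725341797), 87.89830017089844) 327
buffer 168 [[ 1.558e+02 -1.480e+01  1.810e+01]
 [ 1.589e+02  1.000e-01  2.480e+01]
 [ 1.607e+02  1.420e+01  2.650e+01]]
-40 [(-4, -47.3), (20, -62.0), (60, -82.3), (100, -104.7), (130, -123.5), (150, -133.2), (205, -23.9)]
-34 [(-4, -22.4), (20, -21.8), (60, -22.2), (100, -21.8), (130, -22.4), (150, -22.1), (205, -2.3)]
-28 [(-4, -12.7), (20, -20.6), (60, -22.1), (100, -20.2), (130, -8.8), (150, -9.0), (205, -0.2)]
-20 [(-4, -1.2), (20, -22.3), (60, -22.1), (100, -22.1), (130, -22.0), (150, -22.1), (205, -0.4)]
20 [(-4, -1.6), (20, -22.6), (60, -22.4), (100, -22.2), (130, -22.2), (150, -21.9), (205, -0.6)]
28 [(-4, -3.2), (20, -21.8), (60, -22.5), (100, -20.8), (130, -8.9), (150, -9.0), (205, -0.4)]
34 [(-4, -22.7), (20, -21.9), (60, -22.5), (100, -21.5), (130, -22.5), (150, -22.8), (205, -1.0)]
40 [(-4, -22.7), (20, -23.6), (60, -23.2), (130, -23.2)]
```

```bash
cat >> deck.py <<'E'
print('----')
for x0 in range(-20,10,2): 
    q=(abs(D[...,0]-x0)<1)&(abs(D[...,1])<25); print(x0,np.percentile(D[...,2][q],[10,50,90]).round(1) if q.sum() else None,end=' ')
print()
for x0 in range(140,230,3):
    q=(abs(D[...,0]-x0)<1.5)&(abs(D[...,1])<5); print(x0,np.percentile(D[...,2][q],[10,50,90]).round(1) if q.sum() else None,end=' ')
print(); q=(D[...,2]>46)&(D[...,2]<51)&(b>0); print('top x',np.percentile(D[...,0][q],[2,98]),np.percentile(D[...,1][q],[2,98]))
st=D[(abs(D[...,1])<30)&(D[...,2]>-3)&(D[...,2]<2)&(D[...,0]>140)&(abs(D[...,1])>15)];print('carriage',np.percentile(st,[2,98],axis=0))
E
python3 deck.py | sed -n '/----/,$p'
```

```text
----
-20 None -18 None -16 None -14 None -12 None -10 None -8 [10.2 11.1 11.7] -6 [10.8 11.5 12.2] -4 [10.7 11.5 12.4] -2 [-14.6   6.3  11.9] 0 [-18.9  -1.9   8.7] 2 [-23.1 -22.4 -21.4] 4 [-23.1 -22.3 -21.6] 6 [-22.8  -1.3  -0.3] 8 [-22.6  -4.9  -0.2] 
140 [-23.  -22.1 -21.2] 143 None 146 None 149 None 152 [23.9 24.2 24.6] 155 [-22.1  25.   26.2] 158 [-22.3  25.1  26.3] 161 [12.9 18.  24.6] 164 [-21.4  16.4  17.6] 167 [-21.4  16.3  17.4] 170 [-22.3  16.   17.1] 173 [15.3 16.4 17.2] 176 [15.4 16.3 17.1] 179 [20.9 22.7 23.4] 182 [22.4 23.4 24.2] 185 [37.4 44.1 45. ] 188 [45.8 47.  47.8] 191 [46.8 47.7 48.7] 194 [47.  47.5 48.2] 197 [46.7 47.3 48.6] 200 [46.5 47.5 48.3] 203 [46.7 47.7 48.3] 206 [46.5 47.5 47.9] 209 [ 0.6 42.  47.1] 212 [-1.1 -0.2  0.6] 215 [-1.9 -0.4  0.3] 218 [-22.9 -21.9  -2.2] 221 [-23.3 -22.3 -21.9] 224 [-22.9 -22.3 -21.3] 227 [-23.  -21.8  -3.9] 
top x [187.4400177  207.85123425] [-6.19681362  5.4617529 ]
carriage [[179.11329907 -29.39678605  -2.4172336 ]
 [216.89067278  29.4147169    1.16273632]]
```

The deck fit is consistent: floor at -22 mm, lip at +12 mm, handle top at 48 mm. The handle's middle is at deck x≈198, so the stop already stands at about 8 mm. Next I'll go above the carton.

Call:
drive_tool --pt "-0.8 -3.5 4 0 0 -0.1 8.5" --pt "-1.6 -7 8 0 0 -0.2 7" --pt "-2.4 -10 12 0 0 -0.3 6" --pt "-3.3 -13.1 16 0 0 -0.4 5.5" --pt "-3.3 -13.1 19 0 0 -0.44 5.5" --pt "-3.3 -13.1 20 0 0 -0.44 5.5" --pt "-3.3 -13.1 20 0 0 -0.44 5.5" --pt "-3.3 -13.1 20 0 0 -0.44 5.5" --pt "-3.3 -13.1 20 0 0 -0.44 5.5"

```text
t: 2.0
eef_pos: [0.4343, 0.1542, 0.1028]
tool_rot: [179.8, 0.1, 120.9]
force: [-0.6, -0.0, -0.3]
grip_width: 0.645
grasp_force: 0.0
```

```bash
python3 - <<'E'
from h import *
s=ctrl.state(); print(s['eef_pos'],s['tool_rot'],s['grip_width'],s['joint_positions'])
im,d,p=look("wrist"); P=cloud(d,p); hsv=cv2.cvtColor(im,cv2.COLOR_RGB2HSV); H,S,V=[hsv[...,i].astype(int) for i in range(3)]
r=((H<8)|(H>172))&(S>150)&(V>60)&(P[...,2]>.02)&(P[...,2]<.036)
print('carton',r.sum(),cv2.minAreaRect(P[r][:,:2].astype(np.float32)),np.median(P[r],0))
cv2.imwrite('pics/w2.png',im[...,::-1])
E
```

```text
[0.43432835 0.15417667 0.10278685] [1.79842598e+02 7.70945116e-02 1.20908202e+02] 0.6451212756947565 [ 4.92772292e+00  1.87397930e+01  1.06053358e+02 -4.28216578e-04
  5.50315808e+01 -2.59803400e+01]
carton 4439 ((0.4341488480567932, 0.15248332917690277), (0.03028748370707035, 0.10615098476409912), 30.823923110961914) [0.43122714 0.15780523 0.02711128]
```

Carton confirmed at (0.4341, 0.1525), 30.8°, with sides of 30 x 106 mm. Now descending and gripping lightly.

Call:
drive_tool --newtons 25 --pt "-0.1 -0.1 3 0 0 0 5.5" --pt "-0.1 -0.1 6 0 0 0 5.5" --pt "-0.1 -0.1 8 0 0 0 5.5" --pt "-0.1 -0.1 9.2 0 0 0 5.5" --pt "-0.1 -0.1 9.8 0 0 0 5.5" --pt "-0.1 -0.1 9.8 0 0 0 5.5" --pt "-0.1 -0.1 9.8 0 0 0 5.5"

```text
t: 2.75
eef_pos: [0.4333, 0.1528, 0.0041]
tool_rot: [179.9, 0.0, 120.9]
force: [0.2, -0.0, 0.6]
grip_width: 0.64
grasp_force: 0.0
```

Call:
drive_tool --newtons 25 --pt "0 0 0 0 0 0 4.5" --pt "0 0 0 0 0 0 3.8" --pt "0 0 0 0 0 0 3.3" --pt "0 0 0 0 0 0 3.0" --pt "0 0 0 0 0 0 2.6" --pt "0 0 0 0 0 0 2.4" --pt "0 0 0 0 0 0 2.4" --pt "0 0 0 0 0 0 2.4"

```text
t: 3.55
eef_pos: [0.4329, 0.1527, 0.0036]
tool_rot: [180.0, 0.0, 120.9]
force: [-0.5, 0.3, 5.5]
grip_width: 0.35
grasp_force: 25.5
```

Call:
drive_tool --pt "0 0 -1 0 0 0 2.4" --pt "0 0 -3 0 0 0 2.4" --pt "0 0 -7 0 0 0 2.4" --pt "0 0 -11 0 0 0 2.4" --pt "0 0 -15 0 0 0 2.4" --pt "0 0 -19 0 0 0 2.4" --pt "0 0 -23 0 0 0 2.4" --pt "0 0 -24 0 0 0 2.4" --pt "0 0 -24 0 0 0 2.4" --pt "0 0 -24 0 0 0 2.4"

```text
t: 4.55
eef_pos: [0.4319, 0.1526, 0.2419]
tool_rot: [-179.9, -0.1, 120.9]
force: [-0.6, -0.2, -1.9]
grip_width: 0.347
grasp_force: 25.2
```

```bash
cat > go.py <<'E'
import sys
from h import *
k=np.load('deck.npz'); X,Y,N=k['X'],k['Y'],k['N']; O=k['O']-.0005*X
Rd=np.c_[-X,Y,-N]
s=ctrl.state(); Rt=R.from_euler('xyz',s['tool_rot'],degrees=True).as_matrix(); p=s['eef_pos']
print('t',s['t'],'eef',p.round(4),'deck mm',((p-O)@np.c_[X,Y,N]*1000).round(1),'F',s['force'].round(1),'Fdeck',(s['force']@np.c_[X,Y,N]).round(1),'grip',s['grip_width'],s['grasp_force'])
if len(sys.argv)>3:
    a=np.array(sys.argv[1:4],float)/1000; T=O+np.c_[X,Y,N]@a
    print('target',T.round(4),'shift cm',(Rt.T@(T-p)*100).round(2),'rotvec',R.from_matrix(Rt.T@Rd).as_rotvec().round(3))
    if len(sys.argv)>4: T=np.array(sys.argv[4:7],float); print('via',T,(Rt.T@(T-p)*100).round(2))
E
python3 go.py 58 0 70 0.54 0.28 0.27
python3 - <<'E'
from h import *
im,d,p=look("wrist"); cv2.imwrite('pics/w3.png',im[...,::-1])
E
```

```text
t 4.55 eef [0.4319 0.1526 0.2419] deck mm [ 224.9 -167.3   89. ] F [-0.6 -0.2 -1.9] Fdeck [-0.9 -0.6 -1.7] grip 0.3470339060617221 25.20941197872162
target [0.5822 0.3063 0.142 ] shift cm [ 5.45 20.82  9.95] rotvec [ 0.108 -0.516  0.413]
via [0.54 0.28 0.27] [ 5.37 15.81 -2.84]
```

View pics/w3.png

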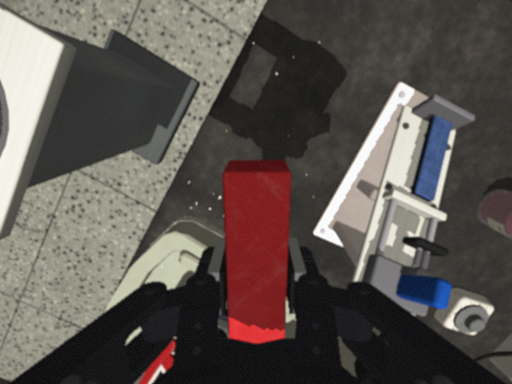

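The carton is held square and centred in the fingers at (257,250). Next is the tilted hover, going via a high point.

Call:
drive_tool --pt "1.2 3.6 -0.7 0.015 -0.08 0.06 2.4" --pt "2.4 7.2 -1.4 0.035 -0.17 0.13 2.4" --pt "3.6 10.8 -2.1 0.055 -0.27 0.21 2.4" --pt "4.6 13.8 -2.5 0.08 -0.37 0.29 2.4" --pt "5.3 15.8 -2.0 0.095 -0.45 0.36 2.4" --pt "5.3 17.5 0.5 0.108 -0.516 0.413 2.4" --pt "5.4 19 3.5 0.108 -0.516 0.413 2.4" --pt "5.45 20.3 7 0.108 -0.516 0.413 2.4" --pt "5.45 20.8 9.9 0.108 -0.516 0.413 2.4" --pt "5.45 20.8 9.9 0.108 -0.516 0.413 2.4" --pt "5.45 20.8 9.9 0.108 -0.516 0.413 2.4" --pt "5.45 20.8 9.9 0.108 -0.516 0.413 2.4"

```text
t: 5.8
eef_pos: [0.5833, 0.3065, 0.1461]
tool_rot: [179.7, 29.9, 96.6]
force: [1.2, -0.6, -1.0]
grip_width: 0.348
grasp_force: 25.4
```

```bash
python3 go.py 58 0 10
python3 - <<'E'
from h import *
a=[]
for n in("wrist","side"):
    im,d,p=look(n); np.savez(f'{n}h.npz',im=im,d=d,**{k:np.array(v) for k,v in p.items()}); a.append(im if n=="wrist" else cv2.resize(im[110:302,130:386],(512,384)))
cv2.imwrite('pics/h.png',cv2.resize(np.vstack(a),(400,600))[...,::-1])
E
```

```text
t 5.8 eef [0.5833 0.3065 0.1461] deck mm [60.1  1.1 73.6] F [ 1.2 -0.6 -1. ] Fdeck [ 0.2  1.1 -1.2] grip 0.3484781435013712 25.36024510860443
target [0.5857 0.2765 0.09  ] shift cm [ 0.2  -0.14  6.36] rotvec [ 0.004 -0.001 -0.002]
```

View pics/h.png

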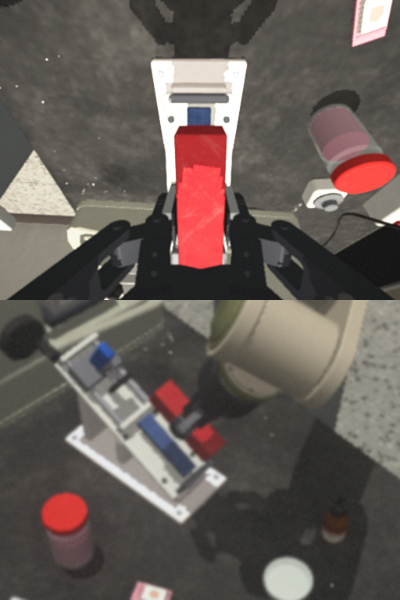

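Wrist view (top): the carton (200,195) lies in line with the pad and lip (200,98). Side view: it is parallel above the deck. Descending in steps.

Call:
drive_tool --pt "0 0 1.5 0 0 0 2.4" --pt "0 0 3 0 0 0 2.4" --pt "0 0 4.2 0 0 0 2.4" --pt "0 0 5 0 0 0 2.4" --pt "0 0 5.5 0 0 0 2.4" --pt "0 0 5.5 0 0 0 2.4" --pt "0 0 5.5 0 0 0 2.4" --pt "0 0 5.5 0 0 0 2.4"

```text
t: 6.7
eef_pos: [0.5865, 0.2794, 0.0972]
tool_rot: [179.8, 30.0, 96.7]
force: [0.6, -0.0, -1.8]
grip_width: 0.346
grasp_force: 25.5
```

```bash
python3 go.py 58 0 4
python3 - <<'E'
from h import *
k=np.load('deck.npz'); X,Y,N=k['X'],k['Y'],k['N']; O=k['O']-.0005*X
M=np.c_[X,Y,N]
def seen(n):
    im,d,p=look(n); np.savez(f'{n}p.npz',im=im,d=d,**{k:np.array(v) for k,v in p.items()})
    D=(cloud(d,p)-O)@M*1000; hsv=cv2.cvtColor(im,cv2.COLOR_RGB2HSV); H,S,V=[hsv[...,i].astype(int) for i in range(3)]
    r=((H<8)|(H>172))&(S>120)&(V>40)&(abs(D[...,1])<40)&(D[...,0]>-20)&(D[...,0]<140)&(d>0)&(abs(D[...,2]-20)<40)
    print(n,r.sum(),np.percentile(D[r],[1,5,50,95,99],axis=0).round(1).tolist())
for n in("wrist","side","scene"): seen(n)
E
```

```text
t 6.7 eef [0.5865 0.2794 0.0972] deck mm [59.2  1.2 17.6] F [ 0.6 -0.  -1.8] Fdeck [-0.8  0.6 -1.6] grip 0.3458347511273692 25.45414924621582
target [0.5861 0.2736 0.0848] shift cm [ 0.12 -0.12  1.36] rotvec [ 0.003 -0.001 -0.001]
wrist 11020 [[6.6, -12.3, 24.0], [6.8, -11.0, 39.4], [43.9, 2.1, 41.2], [92.6, 15.4, 42.2], [98.2, 16.7, 42.8]]
side 528 [[9.8, -14.2, 25.5], [12.6, -12.4, 32.1], [77.2, 4.7, 41.4], [107.8, 15.7, 44.1], [110.8, 16.6, 45.7]]
scene 543 [[7.5, -17.0, 7.9], [8.8, -16.0, 18.2], [42.0, -13.0, 39.4], [107.3, 10.1, 43.1], [110.4, 13.8, 44.2]]
```

The carton's low end is at deck x=6.7 mm, its underside is 13 mm above the pad, and it is 1.3 mm off to the side. I'll correct and lower it gently.

Call:
drive_tool --pt "0.1 -0.12 0.3 0 0 0 2.4" --pt "0.1 -0.12 0.6 0 0 0 2.4" --pt "0.1 -0.12 0.9 0 0 0 2.4" --pt "0.1 -0.12 1.1 0 0 0 2.4" --pt "0.1 -0.12 1.25 0 0 0 2.4" --pt "0.1 -0.12 1.35 0 0 0 2.4" --pt "0.1 -0.12 1.4 0 0 0 2.4" --pt "0.1 -0.12 1.45 0 0 0 2.4" --pt "0.1 -0.12 1.45 0 0 0 2.4" --pt "0.1 -0.12 1.45 0 0 0 2.4" --pt "0.1 -0.12 1.45 0 0 0 2.4"

```text
t: 7.95
eef_pos: [0.586, 0.2727, 0.0837]
tool_rot: [179.8, 30.0, 96.7]
force: [-1.7, 0.1, -0.3]
grip_width: 0.343
grasp_force: 25.6
```

```bash
cat > seen.py <<'E'
from h import *
k=np.load('deck.npz'); X,Y,N=k['X'],k['Y'],k['N']; O=k['O']-.0005*X
M=np.c_[X,Y,N]
def seen(n):
    im,d,p=look(n); np.savez(f'{n}p.npz',im=im,d=d,**{k:np.array(v) for k,v in p.items()})
    D=(cloud(d,p)-O)@M*1000; hsv=cv2.cvtColor(im,cv2.COLOR_RGB2HSV); H,S,V=[hsv[...,i].astype(int) for i in range(3)]
    r=((H<8)|(H>172))&(S>120)&(V>40)&(abs(D[...,1])<40)&(D[...,0]>-20)&(D[...,0]<140)&(d>0)&(abs(D[...,2]-20)<40)
    print(n,r.sum(),np.percentile(D[r],[1,5,50,95,99],axis=0).round(1).tolist())
    t=r&(abs(D[...,2]-np.median(D[...,2][r]))<3); print(cv2.minAreaRect(D[t][:,:2].astype(np.float32)))
    return im,D
if __name__=="__main__":
    for n in("wrist","side","scene"): seen(n)
E
python3 go.py; python3 seen.py
```

```text
t 7.95 eef [0.586  0.2727 0.0837] deck mm [58.2 -0.2  2.6] F [-1.7  0.1 -0.3] Fdeck [-0.4 -1.7 -0.1] grip 0.3427249038809038 25.610524713993073
wrist 11077 [[5.6, -13.7, 8.0], [5.9, -12.4, 24.1], [42.9, 0.8, 26.1], [91.7, 14.2, 27.1], [97.2, 15.5, 27.7]]
((52.800968170166016, 0.9302463531494141), (30.612350463867188, 94.77410888671875), 89.80247497558594)
side 503 [[8.6, -15.2, 12.2], [11.8, -13.1, 17.1], [75.7, 3.1, 26.6], [106.2, 14.4, 29.3], [109.3, 15.2, 30.3]]
((58.6922721862793, -0.5196857452392578), (31.515783309936523, 102.87479400634766), 89.86029815673828)
scene 564 [[6.6, -20.0, -5.0], [8.4, -17.2, -1.6], [40.5, -14.0, 23.9], [105.6, 9.1, 28.6], [109.2, 12.5, 48.1]]
((58.14521408081055, -1.694746971130371), (31.34309959411621, 104.48661804199219), 89.89180755615234)
```

The carton rests with the pad sunk about 1.5 mm, aligned within 0.2°. Releasing.

Call:
drive_tool --pt "0 0 0 0 0 0 3.0" --pt "0 0 0 0 0 0 3.3" --pt "0 0 0 0 0 0 3.7" --pt "0 0 0 0 0 0 4.2" --pt "0 0 0 0 0 0 4.5" --pt "0 0 0 0 0 0 4.5" --pt "0 0 0 0 0 0 4.5" --pt "0 0 0 0 0 0 4.5"

```text
t: 8.9
eef_pos: [0.586, 0.2726, 0.0836]
tool_rot: [179.8, 30.0, 96.7]
force: [0.4, 0.1, -0.5]
grip_width: 0.525
grasp_force: 0.0
```

```bash
python3 go.py; python3 - <<'E'
from seen import *
im,D=seen("wrist"); cv2.imwrite('pics/rel.png',im[...,::-1])
E
```

```text
t 8.9 eef [0.586  0.2726 0.0836] deck mm [58.2 -0.2  2.5] F [ 0.4  0.1 -0.5] Fdeck [-0.3  0.4 -0.4] grip 0.5253825992942375 0.0
wrist 11695 [[-0.8, -13.4, 16.9], [0.8, -12.1, 26.0], [38.8, 1.1, 27.1], [90.2, 14.0, 28.0], [95.9, 15.2, 28.4]]
((49.18013381958008, 1.1769962310791016), (30.415861129760742, 100.3928451538086), 89.4024658203125)
```

View pics/rel.png

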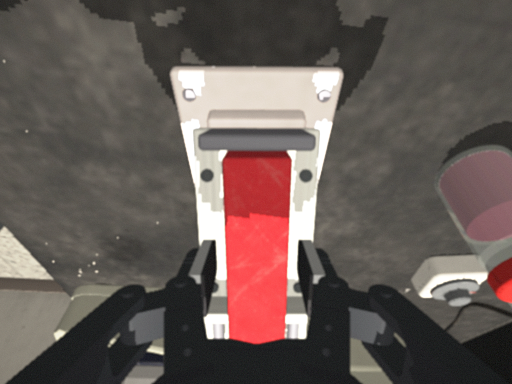

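The carton slid gently onto the lip; its end is now at deck x≈0 and it lies straight on the pad. Next I'll retreat and check the clearance to the microscope knob.

Call:
drive_tool --pt "0 0 -1 0 0 0 4.5" --pt "0 0 -3 0 0 0 4.5" --pt "0 0 -6 0 0 0 4.5" --pt "0 0 -9 0 0 0 4.5" --pt "0 0 -9.5 0 0 0 4.5" --pt "0 0 -9.5 0 0 0 4.5" --pt "0 0 -9.5 0 0 0 4.5"

```text
t: 9.65
eef_pos: [0.5799, 0.3192, 0.1646]
tool_rot: [180.0, 30.0, 96.7]
force: [-0.5, 0.2, -0.2]
grip_width: 0.527
grasp_force: 0.0
```

```bash
python3 go.py 198.2 0 95; python3 - <<'E'
from seen import *
im,D=seen("wrist")
for n in("scene","side"):
    z=np.load(f'{n}0.npz'); D=(cloud(z['d'],z)-O)@M*1000
    q=(D[...,0]>140)&(D[...,0]<330)&(abs(D[...,1])<75)&(D[...,2]>20)&(D[...,2]<250)&(z['d']>0)
    Q=D[q]
    for x0 in range(140,330,20):
        a=Q[(Q[:,0]>=x0)&(Q[:,0]<x0+20)]
        if len(a)>5: print(n,x0,len(a),np.percentile(a,[3,97],axis=0).round(0).tolist())
E
```

```text
t 9.65 eef [0.5799 0.3192 0.1646] deck mm [58.  -0.8 96.1] F [-0.5  0.2 -0.2] Fdeck [-0.3 -0.5  0. ] grip 0.5271382062076059 0.0
target [0.595  0.1982 0.2337] shift cm [-14.02   0.08   0.11] rotvec [ 0.001  0.001 -0.   ]
wrist 4607 [[-0.7, -13.3, 25.1], [2.8, -12.1, 25.9], [45.7, 0.7, 27.0], [98.0, 13.8, 28.1], [103.3, 15.0, 28.5]]
((51.974754333496094, 0.8217439651489258), (30.257143020629883, 105.65241241455078), 89.85416412353516)
scene 140 43 [[153.0, -20.0, 20.0], [159.0, 13.0, 26.0]]
scene 180 100 [[181.0, -11.0, 21.0], [199.0, 1.0, 48.0]]
scene 200 41 [[201.0, -11.0, 22.0], [209.0, -0.0, 48.0]]
side 140 56 [[153.0, -17.0, 21.0], [160.0, 16.0, 29.0]]
side 160 9 [[160.0, -7.0, 21.0], [180.0, 13.0, 27.0]]
side 180 105 [[181.0, -7.0, 21.0], [199.0, 6.0, 49.0]]
side 200 53 [[200.0, -8.0, 23.0], [209.0, 6.0, 51.0]]
```

Carton on the lip: centre at x≈52, measured length 105.7 mm. There are no obstacles near the handle, so I'll move above it.

Call:
drive_tool --pt "-3.5 0 0 0 0 0 4.5" --pt "-7 0 0 0 0 0 4.5" --pt "-10.5 0.05 0 0 0 0 4.5" --pt "-13 0.08 0 0 0 0 4.5" --pt "-14 0.08 0 0 0 0 4.5" --pt "-14 0.08 0 0 0 0 4.5" --pt "-14 0.08 0 0 0 0 4.5" --pt "-14 0.08 0 0 0 0 4.5"

```text
t: 10.5
eef_pos: [0.5947, 0.2004, 0.2346]
tool_rot: [180.0, 30.0, 96.8]
force: [-0.2, 0.5, 0.5]
grip_width: 0.53
grasp_force: 0.0
```

```bash
python3 go.py 198.2 0 11.5; cat > hd.py <<'E'
from seen import *
im,D=seen("wrist"); hsv=cv2.cvtColor(im,cv2.COLOR_RGB2HSV); H,S,V=[hsv[...,i].astype(int) for i in range(3)]
b=(H>95)&(H<130)&(S>90)&(V>30)&(D[...,2]>45)&(D[...,2]<52)&(D[...,0]>110)
print('handle top',cv2.minAreaRect(D[b][:,:2].astype(np.float32)),np.median(D[b],0))
cv2.imwrite('pics/hd.png',im[...,::-1])
E
python3 hd.py
```

```text
t 10.5 eef [0.5947 0.2004 0.2346] deck mm [196.7  -0.   96.9] F [-0.2  0.5  0.5] Fdeck [-0.2 -0.1  0.7] grip 0.5300381179699337 0.0
target [0.5998 0.1567 0.1614] shift cm [-0.15 -0.01  8.54] rotvec [ 0.001 -0.     0.001]
wrist 3764 [[52.8, -13.2, 24.7], [54.7, -12.0, 25.9], [77.6, 0.7, 27.2], [103.4, 13.8, 28.4], [105.4, 15.0, 28.9]]
((78.79717254638672, 0.8477907180786133), (53.40205001831055, 28.995075225830078), 0.4967500567436218)
handle top ((197.44749450683594, -0.3654623031616211), (23.307886123657227, 12.740578651428223), 0.4564107358455658) [1.96758436e+02 4.89788002e-02 4.70595750e+01]
```

Call:
drive_tool --newtons 40 --pt "0 0 2.5 0 0 0 4.5" --pt "0 0 5 0 0 0 4.5" --pt "0 0 7 0 0 0 4.5" --pt "0 0 8 0 0 0 4.5" --pt "0 0 8.4 0 0 0 4.5" --pt "0 0 8.4 0 0 0 4.5" --pt "0 0 8.4 0 0 0 4" --pt "0 0 8.4 0 0 0 3" --pt "0 0 8.4 0 0 0 2.2" --pt "0 0 8.4 0 0 0 1.7" --pt "0 0 8.4 0 0 0 1.4" --pt "0 0 8.4 0 0 0 1"

```text
t: 11.75
eef_pos: [0.5985, 0.1578, 0.1635]
tool_rot: [-179.9, 30.0, 96.7]
force: [-10.9, 0.5, 5.2]
grip_width: 0.154
grasp_force: 40.4
```

Call:
drive_tool --newtons 40 --pt "0 0 0 0 0 0 0.8" --pt "0 0 0 0 0 0 0.8" --pt "0 0 0 0 0 0 0.8"

```text
t: 12.05
eef_pos: [0.5985, 0.1578, 0.1635]
tool_rot: [-179.9, 30.0, 96.7]
force: [-11.0, 0.7, 5.5]
grip_width: 0.156
grasp_force: 40.4
```

```bash
python3 go.py 144.2 0 11.5; python3 hd.py
```

```text
t 12.05 eef [0.5985 0.1578 0.1635] deck mm [198.1  -1.2  13.9] F [-11.    0.7   5.5] Fdeck [  1.  -10.9   5.7] grip 0.15611668861826625 40.401238203048706
target [0.5944 0.2031 0.1344] shift cm [5.39 0.11 0.24] rotvec [-0.002  0.    -0.001]
wrist 5496 [[79.2, -13.5, 15.6], [80.2, -12.2, 25.7], [92.2, 0.7, 27.1], [105.6, 13.9, 28.3], [106.0, 15.2, 28.7]]
((92.37197875976562, 0.8797292709350586), (27.42146873474121, 29.644556045532227), 0.11455109715461731)
handle top ((197.89088439941406, 0.027960777282714844), (13.702473640441895, 23.6795711517334), 89.94141387939453) [ 1.96884701e+02 -1.36325993e-01  4.71027528e+01]
```

Gripped, but with an 11 N sideways force on the handle. I'll relieve that before sliding.

Call:
drive_tool --pt "0 -0.05 -0.08 0 0 0 0.8" --pt "0 -0.11 -0.15 0 0 0 0.8" --pt "0 -0.11 -0.15 0 0 0 0.8" --pt "0 -0.11 -0.15 0 0 0 0.8"

```text
t: 12.5
eef_pos: [0.5984, 0.1579, 0.1635]
tool_rot: [180.0, 30.0, 96.7]
force: [-2.4, -5.5, -6.9]
grip_width: 0.161
grasp_force: 39.5
```

```bash
python3 go.py 144.2 -1.2 13.9
```

```text
t 12.5 eef [0.5984 0.1579 0.1635] deck mm [198.1  -1.3  14. ] F [-2.4 -5.5 -6.9] Fdeck [ 1.  -3.1 -8.6] grip 0.1606902290081424 39.508840441703796
target [0.593  0.2042 0.1365] shift cm [5.39 0.01 0.01] rotvec [-0.  0. -0.]
```

Call:
drive_tool --pt "0.2 -0.03 0.09 0 0 0 0.8" --pt "0.6 -0.03 0.09 0 0 0 0.8" --pt "1.1 -0.03 0.09 0 0 0 0.8" --pt "1.6 -0.03 0.09 0 0 0 0.8" --pt "2.1 -0.03 0.09 0 0 0 0.8" --pt "2.5 -0.03 0.09 0 0 0 0.8" --pt "2.5 -0.03 0.09 0 0 0 0.8" --pt "2.5 -0.03 0.09 0 0 0 0.8"

```text
t: 13.3
eef_pos: [0.5961, 0.1792, 0.1512]
tool_rot: [179.9, 30.0, 96.7]
force: [-1.7, -4.1, -1.0]
grip_width: 0.153
grasp_force: 40.0
```

```bash
python3 go.py 144.2 -1.2 14; python3 hd.py
```

```text
t 13.3 eef [0.5961 0.1792 0.1512] deck mm [173.4  -1.1  14. ] F [-1.7 -4.1 -1. ] Fdeck [ 2.8 -2.2 -2.8] grip 0.1530616546260217 39.97804284095764
target [0.593  0.2042 0.1366] shift cm [ 2.92 -0.01 -0.  ] rotvec [ 0.002  0.    -0.001]
wrist 9127 [[54.6, -13.5, 25.6], [56.3, -12.3, 26.1], [77.1, 0.8, 27.2], [102.0, 14.0, 28.3], [104.6, 15.2, 28.8]]
((79.5221176147461, 0.8995456695556641), (29.586021423339844, 51.32892990112305), 89.88778686523438)
handle top ((172.74688720703125, -0.008273124694824219), (13.797964096069336, 23.361631393432617), 89.46556854248047) [171.90624211   0.26658439  47.17371172]
```

Call:
drive_tool --pt "0.3 0 0 0 0 0 0.8" --pt "0.7 0 0 0 0 0 0.8" --pt "1.1 0 0 0 0 0 0.8" --pt "1.5 0 0 0 0 0 0.8" --pt "1.8 0 0 0 0 0 0.8" --pt "2.0 0 0 0 0 0 0.8" --pt "2.0 0 0 0 0 0 0.8" --pt "2.0 0 0 0 0 0 0.8"

```text
t: 14.15
eef_pos: [0.5942, 0.1962, 0.1412]
tool_rot: [179.9, 30.0, 96.7]
force: [-0.4, -4.6, -1.2]
grip_width: 0.159
grasp_force: 40.0
```

Call:
drive_tool --pt "0.1 0 0 0 0 0 0.8" --pt "0.25 0 0 0 0 0 0.8" --pt "0.4 0 0 0 0 0 0.8" --pt "0.55 0 0 0 0 0 0.8" --pt "0.7 0 0 0 0 0 0.8" --pt "0.8 0 0 0 0 0 0.8" --pt "0.9 0 0 0 0 0 0.8" --pt "0.9 0 0 0 0 0 0.8" --pt "0.9 0 0 0 0 0 0.8"

```text
t: 15.05
eef_pos: [0.5934, 0.2035, 0.137]
tool_rot: [179.9, 30.1, 96.6]
force: [-2.1, -7.7, 0.5]
grip_width: 0.163
grasp_force: 40.1
```

```bash
python3 go.py 144.2 -1.2 14; python3 hd.py
```

```text
t 15.05 eef [0.5934 0.2035 0.137 ] deck mm [145.1  -1.   14. ] F [-2.1 -7.7  0.5] Fdeck [ 6.6 -2.9 -3.3] grip 0.16271612176614678 40.0681471824646
target [0.593  0.2042 0.1366] shift cm [ 0.09 -0.02 -0.  ] rotvec [ 0.002  0.001 -0.001]
wrist 12964 [[26.6, -13.5, 25.4], [29.0, -12.3, 26.0], [59.9, 1.0, 27.2], [100.5, 14.0, 28.2], [105.0, 15.2, 28.7]]
((66.15575408935547, 0.9388504028320312), (29.656787872314453, 81.3254623413086), 89.8447494506836)
handle top ((144.69708251953125, 0.13450002670288086), (13.778728485107422, 23.66558837890625), 89.39604187011719) [ 1.43629552e+02 -2.45304247e-03  4.71226671e+01]
```

View pics/hd.png

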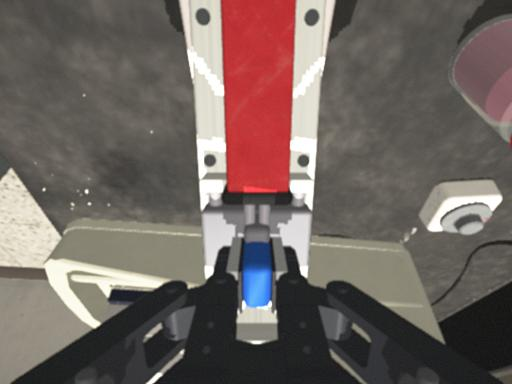

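The black buffer at (257,198) touches the carton's upper end. Handle to carton end is 39.5 mm against 45 mm free, so the buffer is pushed in about 5.5 mm. Releasing and retreating.

Call:
drive_tool --pt "-0.03 -0.03 -0.03 0 0 0 0.8" --pt "-0.03 -0.03 -0.03 0 0 0 1.6" --pt "-0.03 -0.03 -0.03 0 0 0 2.5" --pt "-0.03 -0.03 -0.03 0 0 0 3.5" --pt "-0.03 -0.03 -0.03 0 0 0 4.5" --pt "-0.03 -0.03 -0.03 0 0 0 4.5" --pt "-0.03 -0.03 -0.03 0 0 0 4.5" --pt "-0.03 -0.03 -0.03 0 0 0 4.5"

```text
t: 15.9
eef_pos: [0.593, 0.2042, 0.1371]
tool_rot: [179.8, 30.0, 96.7]
force: [1.2, -0.2, 0.8]
grip_width: 0.529
grasp_force: 0.0
```

Call:
drive_tool --pt "0 0 -1 0 0 0 4.5" --pt "0 0 -3 0 0 0 4.5" --pt "0 0 -6 0 0 0 4.5" --pt "0 0 -9 0 0 0 4.5" --pt "0 0 -11 0 0 0 4.5" --pt "0 0 -12 0 0 0 4.5" --pt "0 0 -12 0 0 0 4.5" --pt "0 0 -12 0 0 0 4.5" --pt "0 0 -12 0 0 0 4.5"

```text
t: 16.8
eef_pos: [0.5855, 0.2631, 0.2398]
tool_rot: [180.0, 30.0, 96.7]
force: [-0.7, -0.0, -0.1]
grip_width: 0.526
grasp_force: 0.0
```

```bash
python3 go.py; python3 hd.py; python3 -c "
from seen import *
D=(cloud(np.load('wristp.npz')['d'],np.load('wristp.npz'))-O)@M*1000
for x0 in range(96,142,2):
    q=(abs(D[...,0]-x0)<1)&(abs(D[...,1])<5); print(x0,np.median(D[...,2][q]).round(1) if q.sum() else None,end=' ')"
```

```text
t 16.8 eef [0.5855 0.2631 0.2398] deck mm [144.4  -1.7 133. ] F [-0.7 -0.  -0.1] Fdeck [-0.1 -0.7 -0.1] grip 0.5260583424031994 0.0
wrist 4834 [[0.7, -13.3, 24.9], [4.1, -12.2, 25.9], [47.4, 0.7, 27.2], [100.5, 13.8, 28.4], [105.4, 14.9, 28.9]]
((53.2559928894043, 0.8181390762329102), (30.081836700439453, 107.77220916748047), 89.8786849975586)
handle top ((144.37008666992188, -0.18344354629516602), (21.789146423339844, 12.122556686401367), 0.4084443747997284) [143.92060465  -0.17605637  47.15127073]
96 27.3 98 26.7 100 27.3 102 27.4 104 27.3 106 25.0 108 25.4 110 25.4 112 24.0 114 21.9 116 16.5 118 16.0 120 15.9 122 15.6 124 15.8 126 16.9 128 22.9 130 23.4 132 216.9 134 214.2 136 47.6 138 47.3 140 47.6
```

View pics/hd.png

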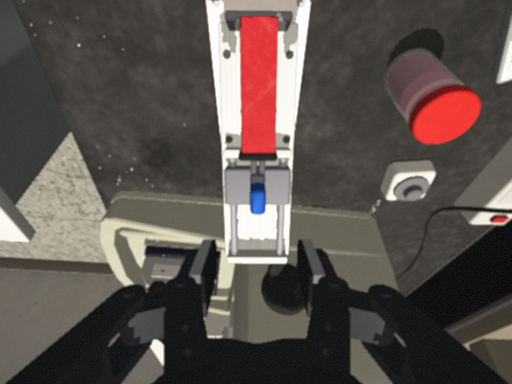

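The carton (258,85) lies against the lip, with the buffer (258,156) touching its upper end and pushed in about 5 to 6 mm. The gripper is clear, so I'm handing in.

```bash
python3 -c "
from cell import ctrl
print(ctrl.close_job())"
```

```text
the job is handed in; nothing more can be done
None
```

The job is handed in: the carton lies lengthwise on the pad against the lip, held by the buffer pushed in about 5–6 mm of its 12 mm, the robot is clear, and it took about 17 s.

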